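Set the plot in the town model and hold its roof above it for the exploded-view photo

ROBOT

A 6-joint arm with a two-finger parallel gripper is mounted at the origin on the work surface. World frame = base frame: x ahead of the robot, y to its left, z up, the work surface at z = 0. Lengths are in m, angles in rad, forces in N, time in s.
With the tool pointing down it reaches from about 0.3 to 0.85 m from the base axis. Payload 4.2 kg.
Tool frame: the origin (TCP) lies on the centre line of the jaws, within the pads' length; the fingertips stand 11 mm ahead of it and the grasp point (between the pads) lies 8 mm behind it; z points along the fingers, y is the line along which they close (so a half turn about z gives the same grasp; the last joint's range is limited). The gripper opens to 91 mm and grips with 3 to 60 N. Pads are 32 mm wide; open, the fingers measure 118 mm over their backs; the gripper's body (76 mm by 178 mm) begins 60 mm behind the grasp point.
Start: joints at [-1.325, 0.32, 1.565, -0, 1.257, -0.02], TCP at [0.151, -0.555, 0.225] pointing down, gripper open.
Joint ranges: [-3.11, 3.11], [-0.84, 2.01], [0.21, 2.61], [-1.34, 4.49], [0.05, 2.63], [-2.56, 2.56]. Speed limits (rad/s): [2.57, 2.57, 3.14, 3.14, 3.14, 3.14].

INTERFACE

Orientations are given as a unit quaternion [w, x, y, z].
In Python, from bench import ctrl gives the robot as it stands.
- The arm moves only by the tool send_rows, never from a script. Its argument "plan" is a list of rows, each a list of 3 entries, a list of its own where there are three numbers: the gripper's target within -1 to 1 (shut at 1, half-way at 0, fully open at -1), then the shift along the tool's x, y, z each as a share of 150 mm, from -1 to 1, then the turn, a rotation vector about the tool's x, y, z each as a share of 30 degrees, from -1 to 1. A call has 1 to 12 rows; each row is the pose to reach, as a shift and turn from the pose commanded when the call began, along the tool's axes at that moment; what a row does not reach only later rows make up. A row lasts 1/10 s, in which the tool goes at most 50 mm and 8.59 degrees, less where a joint would pass 70% of its speed; a pose out of reach is approached as far as the arm can. A call with a number of a shift or a turn outside -1 to 1 is refused whole. A call with a gripper value outside its range is refused whole. The fingers move at their own pace and stop on an object; "squeeze" is the grip in N (left out, the last holds). Time passes only in rows, so rows that repeat a pose let the fingers close. It gives the time, the measured TCP pose, the force, the opening and the grip force at its end, in the units of the state.
- ctrl.observe(): the state, without advancing time (a new reading comes with each control period).
- ctrl.snapshot(name): name is "scene" or "top"; returns a dict with "pixels" (420x560x3 uint8, blue, green, red), "fx", "fy", "cx", "cy" (pixels), "distortion" ([k1, k2, p1, p2, k3] as OpenCV has them; the pictures are not rectified), "R" (3x3) and "t" (3): a world point X has camera coordinates R X + t. Camera axes: x right, y down, z forward; pixel columns grow to the right and rows downward; lengths in m; the calibration is good to about 2 mm. A picture is of the moment at which its call begins. There is no depth.
- ctrl.job_done(): hands the job in; it is judged then, once.
The state is a dict: "t": time; "q": joint angles; "joint_velocities": joint speeds; "joint_torque": joint torques, N m; "tcp_pos": TCP position; "eef_rot": TCP orientation; "ft_force": force on the tool from outside, world axes, zero at the start; "wrist_torque": the same for the moment, N m; "finger_gap": finger opening in m; "gripper_force": force on a finger pad.
Only numpy, scipy, OpenCV 4.12 (cv2) and the standard library are available. Lean on these libraries where they do the work, as an engineer would, in place of code of your own. Each camera call takes 0.05 s, during which the arm holds its last target. There are 200 camera calls.

TASK

Lower the white house on its wooden plot plate into the matching pocket of the town model, in your grip until it is down, so that it lies fully home, and let go. Then take the loose terracotta roof by its white lantern, carry it over the neighbouring buildings and hold it level and still, centred over the house with the ridge along the house's length and about 15 mm of air between the roof's underside and the wall tops, never touching the house, for the exploded-view photograph: the program finishes while the gripper is still holding the roof there. Leave the neighbouring buildings and the other things on the table where they stand.

Things in the scene. Friction and masses are not known exactly. Their poses are not given: they have to be found in the camera images.
- house (a point): Centre of the loose plot insert (0.13-0.25 kg), 27.5 mm above its underside. Pale wood base plate 110 (x) x 130 (y) x 10 mm; centred on it a roofless white house, outside 56 (x) x 96 (y) mm, walls 4 mm thick, 45 mm high, tops 27.5 mm above this point. Grip it across the 56 mm; 27 mm of plate is free beside each wall. z up. Both ends alike: fits either way round. Starts on the table left or right.
- pocket (a point): Centre of the mouth of the pocket in the town model, level with the board's top 20 mm above the table. Pocket (brown floor) 113 (x) x 133 (y) mm, 10 mm deep, chamfered rim: the plot plate fits with 1.5 mm play all round and ends flush; fully home, house is 17.5 mm above this point and the wall tops 45 mm above it. x and y are the board's axes.
- town_model: Fixed grey board 300 (x) x 310 (y) x 20 mm, origin at the centre of its underside, below the pocket's centre. Street and five small trees (42 mm tall, x = -132 mm) on its -x side, a fixed terrace of low buildings (up to 36 mm above the board, x = 96 to 136 mm) on its +x side; four loose buildings on its y sides. Place and yaw vary.
- lantern (a point): Grip point of the loose roof (0.06-0.13 kg), in its ridge lantern, 38 mm above the flat underside, 8 mm below the lantern's top. Roof 70 (x) x 108 (y) mm, terracotta slopes falling to both x sides, ridge along y, both ends alike. Lantern: white upright block 22 (x) x 62 (y) mm, grip across 22; slopes meet it 16 mm above the underside, stay above that. z up. Starts across from the house.
- block_a_mid (a point): Neighbour: loose pale wood building with pitched top, 52 x 46 mm, ridge 86 mm above the board, on the +y side of the pocket, street end. Point on its axis 30 mm above its foot.
- block_b_mid (a point): Neighbour: loose brown wood building, flat top, 56 x 46 x 96 mm tall, on the +y side of the pocket, far end. Point at its centre.
- block_c_mid (a point): Neighbour: loose pale wood building, flat top, 56 x 46 x 90 mm tall, on the -y side of the pocket, street end. Point at its centre.
- block_d_mid (a point): Neighbour: loose brown wood building with pitched top, 50 x 46 mm, ridge 83 mm above the board, on the -y side of the pocket, far end. Point on its axis 29 mm above its foot.
- glue_mid (a point): White glue bottle with orange cap, diameter 42 mm, 110 mm tall, loose, on the far left of the town model. Point at its centre.
- mug_mid (a point): White mug, rim diameter 74 mm, 75 mm tall, loose, on the far right of the town model. Point at its centre.
- tube_red_mid (a point): Red paint tube standing on its black cap, 36 mm wide, 105 mm tall, loose, on the far left of the town model. Point on its axis 50 mm up.
- tube_blue_mid (a point): Blue paint tube standing on its black cap, 36 mm wide, 105 mm tall, loose, on the far right of the town model. Point on its axis 50 mm up.
Mind the look-alikes: they are no part of the job. What is shaped like the part that bears lantern but turquoise or yellow is not meant.

How it is judged:
By the outcome, as a careful person would: the job done as asked, in the order asked, and still so for the second after the job is handed in, while the arm keeps its last pose, push and grip.
It also fails if it takes over 61 s, if anything falls off the work surface, if the arm or the gripper's body presses on something with over 40 N, if the wrist force passes 120 N, or if a joint passes its speed limit or range.

## Working session

There is one attempt and no reset: what is moved stays moved. The work goes in short steps, Python scripts to look and compute and a tool call to move; the robot and the scene stay as the last step left them, time stands still between calls to the robot, and variables do not carry over. Pictures are saved under pics/ and viewed, at most 10 in all, crops included, and the job is handed in when it is done.

Besides the shell and the picture viewer there is one more tool, called after ">>>" by a JSON object that holds its "name" and its "arguments", one argument or row to a line. send_rows: Moves the arm, as the interface text tells. Shift numbers are shares of 150 mm and turn numbers shares of 30 degrees, none past 1 either way. Its arguments: {"type":"object","properties":{"plan":{"type":"array","items":{"type":"array"}},"squeeze":{"type":"number"}},"required":["plan"]}

```bash
ls; mkdir -p pics; cat > h.py <<'E'
import numpy as np, cv2
from bench import ctrl
def snap(n,f=None):
    s=ctrl.snapshot(n)
    if f: cv2.imwrite('pics/'+f,s['pixels'])
    s['K']=np.array([[s['fx'],0,s['cx']],[0,s['fy'],s['cy']],[0,0,1.]])
    s['D']=np.array(s['distortion'],float); s['R']=np.array(s['R']); s['t']=np.array(s['t'])
    return s
def ray(s,px,z):
    p=cv2.undistortPoints(np.array(px,float).reshape(-1,1,2),s['K'],s['D']).reshape(-1,2)
    d=np.c_[p,np.ones(len(p))]@s['R']; c=-s['R'].T@s['t']
    return c+d*((z-c[2])/d[:,2])[:,None]
def proj(s,X):
    return cv2.projectPoints(np.array(X,float).reshape(-1,1,3),cv2.Rodrigues(s['R'])[0],s['t'],s['K'],s['D'])[0].reshape(-1,2)
E
python3 - <<'E'
from h import *
for n in('scene','top'):
    s=snap(n,n+'0.png'); print(n,s['fx'],-s['R'].T@s['t'],s['R'].round(2).tolist())
o=ctrl.observe(); print(o)
E
```

```text
pics
scene 385.19018005488476 [ 0.783049   -0.47213113  0.98599642] [[0.81, 0.59, -0.01], [0.49, -0.68, -0.54], [-0.33, 0.43, -0.84]]
top 413.36919162253855 [ 0.25150914 -0.02998991  1.05050786] [[0.05, -1.0, -0.0], [-0.98, -0.05, -0.21], [0.21, 0.02, -0.98]]
{'t': 0.1, 'q': array([-1.32498213e+00,  3.20223092e-01,  1.56554560e+00,  2.31639903e-05,
        1.25735230e+00, -1.99764806e-02]), 'joint_velocities': array([ 0.00035346, -0.00135877, -0.00359903, -0.00023214,  0.0003536 ,
        0.00065644]), 'joint_torque': array([-1.74628235e-04, -4.13333023e+01, -2.32510078e+01,  7.28088920e-02,
        4.22292470e-02, -6.42153373e-05]), 'tcp_pos': array([ 0.15095594, -0.55439954,  0.22421156]), 'eef_rot': array([-7.60544095e-04,  9.91182588e-01,  1.32500917e-01, -7.51610950e-05]), 'ft_force': array([0.46177184, 0.25255664, 0.46612191]), 'wrist_torque': array([-0.0208498 ,  0.00573926, -0.02261544]), 'gripper_force': 0.0, 'finger_gap': 0.09145256249472146}
```

View pics/top0.png

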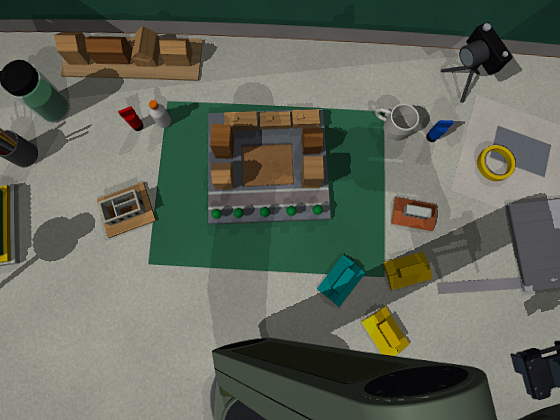

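View pics/scene0.png

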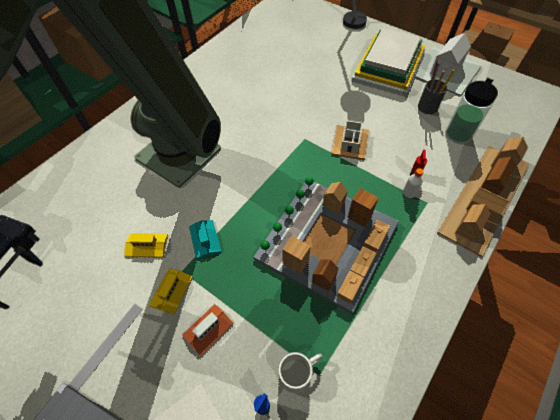

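```bash
python3 - <<'E'
from h import *
a=cv2.imread('pics/top0.png');b=cv2.imread('pics/scene0.png')
r=lambda im,x,y,w,h,k:cv2.resize(im[y:y+h,x:x+w],None,fx=k,fy=k,interpolation=cv2.INTER_CUBIC)
o=np.zeros((600,800,3),np.uint8)
def put(c,x,y): o[y:y+c.shape[0],x:x+c.shape[1]]=c
put(r(a,200,95,140,130,3),0,0)       # top board
put(r(b,250,170,150,145,2.5),424,0)  # scene board
put(r(a,90,175,70,65,3),0,395); put(r(a,385,185,60,50,3.),215,395)
put(r(b,325,115,50,50,4),400,395); put(r(b,178,300,60,58,3.3),602,395)
cv2.imwrite('pics/crops.png',o)
E
```

```text
(no output)
```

View pics/crops.png

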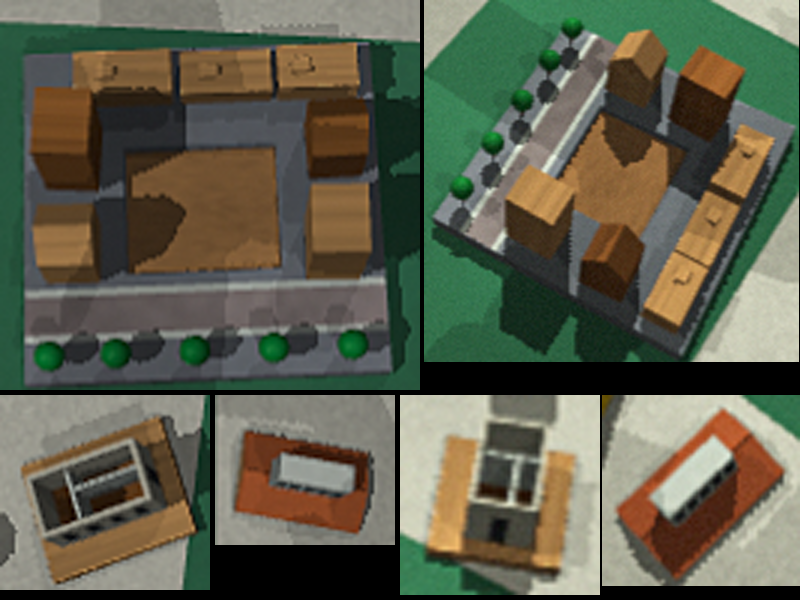

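```bash
cat >> h.py <<'E'
def mask(s,roi,lo,hi):
    x0,y0,x1,y1=roi
    m=cv2.inRange(cv2.cvtColor(s['pixels'],cv2.COLOR_BGR2HSV),np.array(lo),np.array(hi))
    o=np.zeros_like(m); o[y0:y1,x0:x1]=m[y0:y1,x0:x1]
    o=cv2.morphologyEx(o,cv2.MORPH_CLOSE,np.ones((3,3),np.uint8))
    return o
def blob(m):
    return max(cv2.findContours(m,cv2.RETR_EXTERNAL,cv2.CHAIN_APPROX_NONE)[0],key=cv2.contourArea).reshape(-1,2).astype(float)
def rect(P,tol=.006):
    """P: Nx2 world outline -> centre, yaw of the long side, sizes, from line fits to the four sides"""
    (cx,cy),(w,h),a=cv2.minAreaRect((P*1000).astype(np.float32))
    a=np.radians(a); 
    if w<h: a+=np.pi/2; w,h=h,w
    c=np.array([cx,cy])/1000; w/=1000;h/=1000
    for _ in range(4):
        u=np.array([np.cos(a),np.sin(a)]);v=np.array([-u[1],u[0]])
        q=np.c_[(P-c)@u,(P-c)@v]; L=[];sl=[]
        for ax,half,oth in((0,w/2,h/2),(1,h/2,w/2)):
            for sg in(1,-1):
                k=(abs(q[:,ax]-sg*half)<tol)&(abs(q[:,1-ax])<oth*.85)
                f=np.polyfit(q[k,1-ax],q[k,ax],1); r=q[k,ax]-np.polyval(f,q[k,1-ax])
                g=abs(r)<.0025; f=np.polyfit(q[k,1-ax][g],q[k,ax][g],1)
                L.append(f[1]);sl.append((f[0]*(-1 if ax==0 else 1),g.sum()))
        c=c+u*(L[0]+L[1])/2+v*(L[2]+L[3])/2; w=L[0]-L[1];h=L[2]-L[3]
        a+=np.average([x[0] for x in sl],weights=[x[1] for x in sl])
    return c,((np.degrees(a)+90)%180)-90,w,h,[round(np.degrees(x[0]),1) for x in sl]
E
python3 - <<'E'
from h import *
T=snap('top');S=snap('scene')
def do(n,s,roi,lo,hi,z):
    m=mask(s,roi,lo,hi); p=blob(m); r=rect(ray(s,p,z)[:,:2]); print(n,z,r[0].round(4),round(r[1],2),(r[2]*1000).round(1),(r[3]*1000).round(1),r[4])
try_=[('pocket T',T,(236,140,296,192),(5,80,30),(22,255,255),.010),('pocket T',T,(236,140,296,192),(5,80,30),(22,255,255),.018),
('plate T',T,(90,175,160,240),(5,60,60),(25,255,255),.010),
('plate S',S,(325,120,375,162),(5,60,60),(25,255,255),.010),
('lant T',T,(400,195,440,225),(0,0,130),(180,60,255),.046),
('lant S',S,(190,308,225,345),(0,0,130),(180,60,255),.046),
('roof T',T,(385,185,445,235),(0,110,40),(14,255,255),.004),
('roof S',S,(178,300,238,358),(0,110,40),(14,255,255),.004)]
for a in try_:
    try: do(*a)
    except Exception as e: print(a[0],repr(e))
# board vs mat (green)
for n,s,roi in(('T',T,(195,95,345,230)),('S',S,(245,165,405,320))):
    hsv=cv2.cvtColor(s['pixels'],cv2.COLOR_BGR2HSV); g=cv2.inRange(hsv,np.array((60,80,10)),np.array((95,255,255)))
    cv2.imwrite(f'pics/g{n}.png',g)
print(T['pixels'][210,205:215].tolist(), T['pixels'][226,215:225:3].tolist())
E
```

```text
pocket T 0.01 [0.5795 0.0126] -83.94 129.6 108.2 [np.float64(0.5), np.float64(-0.8), np.float64(-0.1), np.float64(0.4)]
pocket T 0.018 [0.577  0.0123] -83.94 128.6 107.4 [np.float64(0.5), np.float64(-0.8), np.float64(-0.1), np.float64(0.4)]
plate T 0.01 [0.4391 0.3735] -66.22 127.7 109.2 [np.float64(-0.4), np.float64(0.1), np.float64(0.1), np.float64(-0.0)]
plate S 0.01 [0.4422 0.3674] -66.62 133.0 107.7 [np.float64(0.7), np.float64(-1.3), np.float64(0.4), np.float64(0.6)]
lant T TypeError('expected non-empty vector for x')
lant S 0.046 [ 0.4702 -0.3743] 82.19 59.7 20.6 [np.float64(1.5), np.float64(0.5), np.float64(0.8), np.float64(-1.6)]
roof T 0.004 [ 0.4696 -0.3758] 82.22 108.3 69.4 [np.float64(-0.2), np.float64(-0.1), np.float64(-0.1), np.float64(0.3)]
roof S 0.004 [ 0.4697 -0.374 ] 82.72 107.4 71.0 [np.float64(-0.7), np.float64(1.5), np.float64(-0.2), np.float64(-0.3)]
[[57, 80, 37], [55, 79, 34], [49, 76, 26], [92, 87, 81], [94, 85, 84], [99, 89, 87], [97, 87, 87], [54, 72, 44], [22, 73, 0], [24, 79, 0]] [[52, 71, 32], [48, 67, 29], [47, 67, 30], [50, 69, 29]]
```

```bash
cat >> h.py <<'E'
def pose(o=None):
    o=o or ctrl.observe(); w,x,y,z=o['eef_rot']
    return np.r_[o['tcp_pos'],np.degrees(np.arctan2(2*(x*y+w*z),1-2*(y*y+z*z)))]
def plan(W,p=None,dec=2):
    """W: waypoints x,y,z,yaw(tool x). prints shift and turn shares per call"""
    p=pose() if p is None else np.array(p,float); print('at',p.round(4))
    for w in W:
        w=np.array(w,float)
        for _ in range(9):
            d=w[:3]-p[:3]; dy=(w[3]-p[3]+180)%360-180
            if np.linalg.norm(d)<.0012 and abs(dy)<.5 and dec<3: break
            a=np.radians(p[3]); u=np.array([np.cos(a),np.sin(a),0]);v=np.array([np.sin(a),-np.cos(a),0])
            s=np.array([d@u,d@v,-d[2]])/.15; r=-dy/30; k=max(1,abs(s).max(),abs(r)/.999)
            s=(s/k).round(dec); r=round(r/k,dec)
            p[:3]+=.15*(s[0]*u+s[1]*v+s[2]*np.array([0,0,-1])); p[3]-=30*r
            print(s.tolist(),[0,0,r],'->',p.round(3).tolist())
            if dec>=3: break
E
python3 - <<'E'
from h import *
plan([(.36,-.40,.224,45),(.5,-.15,.2,75),(.5,.15,.2,100),(.4391,.3735,.2,113.8),(.4391,.3735,.08,113.8)])
E
```

```text
at [ 0.151  -0.5545  0.2244 15.2298]
[1.0, -0.39, 0.0] [0, 0, np.float64(-0.61)] -> [0.28, -0.459, 0.224, 33.53]
[0.66, -0.03, 0.0] [0, 0, np.float64(-0.38)] -> [0.36, -0.4, 0.224, 44.93]
[1.0, -0.29, 0.09] [0, 0, np.float64(-0.55)] -> [0.436, -0.264, 0.211, 61.43]
[0.87, 0.01, 0.07] [0, 0, np.float64(-0.45)] -> [0.5, -0.15, 0.2, 74.93]
[1.0, -0.27, 0.0] [0, 0, np.float64(-0.43)] -> [0.499, 0.006, 0.2, 87.83]
[0.96, -0.03, 0.0] [0, 0, np.float64(-0.41)] -> [0.5, 0.15, 0.2, 100.13]
[1.0, -0.09, 0.0] [0, 0, np.float64(-0.3)] -> [0.461, 0.295, 0.2, 109.13]
[0.54, 0.03, 0.0] [0, 0, np.float64(-0.16)] -> [0.438, 0.373, 0.2, 113.93]
[0.0, 0.0, 0.8] [0, 0, np.float64(0.0)] -> [0.438, 0.373, 0.08, 113.93]
```

>>> {"name": "send_rows", "arguments": {
  "plan": [
    [-1,[1,-0.39,0],[0,0,-0.61]],
    [-1,[1,-0.39,0],[0,0,-0.61]],
    [-1,[1,-0.39,0],[0,0,-0.61]],
    [-1,[1,-0.39,0],[0,0,-0.61]],
    [-1,[1,-0.39,0],[0,0,-0.61]]
  ]
}}

```text
t: 0.7
tcp_pos: [0.2815, -0.458, 0.225]
eef_rot: [0.0, 0.957, 0.29, -0.0]
ft_force: [-0.1, -0.3, -0.0]
finger_gap: 0.0909
gripper_force: 0.0
```

>>> {"name": "send_rows", "arguments": {
  "plan": [
    [-1,[0.66,-0.03,0],[0,0,-0.38]],
    [-1,[0.66,-0.03,0],[0,0,-0.38]],
    [-1,[0.66,-0.03,0],[0,0,-0.38]],
    [-1,[0.66,-0.03,0],[0,0,-0.38]]
  ]
}}

```text
t: 1.1
tcp_pos: [0.3599, -0.4012, 0.2248]
eef_rot: [0.0, 0.924, 0.382, -0.001]
ft_force: [-0.4, -0.2, -0.7]
finger_gap: 0.0914
gripper_force: 0.0
```

>>> {"name": "send_rows", "arguments": {
  "plan": [
    [-1,[1,-0.29,0.09],[0,0,-0.55]],
    [-1,[1,-0.29,0.09],[0,0,-0.55]],
    [-1,[1,-0.29,0.09],[0,0,-0.55]],
    [-1,[1,-0.29,0.09],[0,0,-0.55]],
    [-1,[1,-0.29,0.09],[0,0,-0.55]]
  ]
}}

```text
t: 1.6
tcp_pos: [0.4354, -0.2646, 0.2114]
eef_rot: [0.0, 0.86, 0.511, -0.001]
ft_force: [-1.2, -0.4, -0.7]
finger_gap: 0.0915
gripper_force: 0.0
```

>>> {"name": "send_rows", "arguments": {
  "plan": [
    [-1,[0.87,0.01,0.07],[0,0,-0.45]],
    [-1,[0.87,0.01,0.07],[0,0,-0.45]],
    [-1,[0.87,0.01,0.07],[0,0,-0.45]],
    [-1,[0.87,0.01,0.07],[0,0,-0.45]]
  ]
}}

```text
t: 2.0
tcp_pos: [0.5005, -0.1501, 0.2007]
eef_rot: [0.0, 0.794, 0.608, -0.0]
ft_force: [-0.3, -0.3, 0.5]
finger_gap: 0.0911
gripper_force: 0.0
```

>>> {"name": "send_rows", "arguments": {
  "plan": [
    [-1,[1,-0.27,0],[0,0,-0.43]],
    [-1,[1,-0.27,0],[0,0,-0.43]],
    [-1,[1,-0.27,0],[0,0,-0.43]],
    [-1,[1,-0.27,0],[0,0,-0.43]],
    [-1,[1,-0.27,0],[0,0,-0.43]]
  ]
}}

```text
t: 2.5
tcp_pos: [0.4997, 0.0039, 0.2012]
eef_rot: [0.001, 0.72, 0.694, -0.0]
ft_force: [-0.8, -0.2, 0.8]
finger_gap: 0.0915
gripper_force: 0.0
```

>>> {"name": "send_rows", "arguments": {
  "plan": [
    [-1,[0.96,-0.03,0],[0,0,-0.41]],
    [-1,[0.96,-0.03,0],[0,0,-0.41]],
    [-1,[0.96,-0.03,0],[0,0,-0.41]],
    [-1,[0.96,-0.03,0],[0,0,-0.41]]
  ]
}}

```text
t: 2.9
tcp_pos: [0.5017, 0.1506, 0.201]
eef_rot: [0.0, 0.641, 0.767, 0.001]
ft_force: [-0.1, -1.3, -0.3]
finger_gap: 0.0914
gripper_force: 0.0
```

>>> {"name": "send_rows", "arguments": {
  "plan": [
    [-1,[1,-0.09,0],[0,0,-0.3]],
    [-1,[1,-0.09,0],[0,0,-0.3]],
    [-1,[1,-0.09,0],[0,0,-0.3]],
    [-1,[1,-0.09,0],[0,0,-0.3]],
    [-1,[1,-0.09,0],[0,0,-0.3]]
  ]
}}

```text
t: 3.4
tcp_pos: [0.462, 0.2928, 0.2007]
eef_rot: [0.001, 0.58, 0.815, -0.001]
ft_force: [-0.4, 0.1, 0.5]
finger_gap: 0.0914
gripper_force: 0.0
```

>>> {"name": "send_rows", "arguments": {
  "plan": [
    [-1,[0.54,0.03,0],[0,0,-0.16]],
    [-1,[0.54,0.03,0],[0,0,-0.16]],
    [-1,[0.54,0.03,0],[0,0,-0.16]],
    [-1,[0.54,0.03,0],[0,0,-0.16]],
    [-1,[0.54,0.03,0],[0,0,-0.16]],
    [-1,[0.54,0.03,0],[0,0,-0.16]]
  ]
}}

```text
t: 4.0
tcp_pos: [0.4394, 0.3709, 0.201]
eef_rot: [0.0, 0.546, 0.838, -0.0]
ft_force: [0.3, 0.1, 0.5]
finger_gap: 0.0913
gripper_force: 0.0
```

>>> {"name": "send_rows", "arguments": {
  "plan": [
    [-1,[0.016,0,0.3],[0,0,0]],
    [-1,[0.016,0,0.6],[0,0,0]],
    [-1,[0.016,0,0.8],[0,0,0]],
    [-1,[0.016,0,0.8],[0,0,0]]
  ]
}}

```text
t: 4.4
tcp_pos: [0.4354, 0.3719, 0.0769]
eef_rot: [-0.001, 0.546, 0.838, -0.005]
ft_force: [0.1, -0.6, -0.2]
finger_gap: 0.0912
gripper_force: 0.0
```

>>> {"name": "send_rows", "arguments": {
  "plan": [
    [-1,[0,0,0.12],[0,0,0]],
    [-1,[0,0,0.24],[0,0,0]],
    [-1,[0,0,0.36],[0,0,0]],
    [-1,[0,0,0.36],[0,0,0]],
    [-1,[0,0,0.36],[0,0,0]]
  ]
}}

```text
t: 4.9
tcp_pos: [0.4387, 0.3753, 0.0285]
eef_rot: [0.0, 0.545, 0.838, 0.001]
ft_force: [0.3, 0.1, -0.0]
finger_gap: 0.0915
gripper_force: 0.0
```

>>> {"name": "send_rows", "arguments": {
  "plan": [
    [1,[0,0,0],[0,0,0]],
    [1,[0,0,0],[0,0,0]],
    [1,[0,0,0],[0,0,0]],
    [1,[0,0,0],[0,0,0]],
    [1,[0,0,0],[0,0,0]],
    [1,[0,0,0],[0,0,0]],
    [1,[0,0,0],[0,0,0]],
    [1,[0,0,0],[0,0,0]],
    [1,[0,0,0],[0,0,0]],
    [1,[0,0,0],[0,0,0]]
  ],
  "squeeze": 25
}}

```text
t: 5.9
tcp_pos: [0.438, 0.3753, 0.0272]
eef_rot: [0.0, 0.545, 0.838, 0.001]
ft_force: [2.1, 1.2, 4.4]
finger_gap: 0.0558
gripper_force: 25.0
```

```bash
python3 - <<'E'
from h import *
o=ctrl.observe(); print(pose(o).round(4),o['finger_gap'],o['gripper_force'],o['ft_force'])
E
```

```text
[4.380000e-01 3.753000e-01 2.720000e-02 1.139335e+02] 0.055792584773541334 24.999862611293793 [2.11481502 1.23741116 4.43394779]
```

>>> {"name": "send_rows", "arguments": {
  "plan": [
    [1,[0,0,-0.06],[0,0,0]],
    [1,[0,0,-0.15],[0,0,0]],
    [1,[0,0,-0.35],[0,0,0]],
    [1,[0,0,-0.6],[0,0,0]],
    [1,[0,0,-0.85],[0,0,0]],
    [1,[0,0,-1],[0,0,0]],
    [1,[0,0,-1],[0,0,0]],
    [1,[0,0,-1],[0,0,0]]
  ],
  "squeeze": 25
}}

```text
t: 6.7
tcp_pos: [0.4369, 0.3745, 0.1766]
eef_rot: [-0.0, 0.545, 0.838, -0.001]
ft_force: [-0.9, 0.3, -1.9]
finger_gap: 0.056
gripper_force: 25.0
```

```bash
python3 - <<'E'
from h import *
o=ctrl.observe(); print(o['finger_gap'],o['gripper_force'],o['ft_force'])
plan([(.5,.18,.2,103),(.5785,.014,.2,96)])
E
```

```text
0.05600370220479044 24.99710261821747 [-0.86992094  0.33524994 -1.85733871]
at [  0.4369   0.3745   0.1766 113.9272]
[-1.0, -0.1, -0.12] [0, 0, np.float64(0.27)] -> [0.484, 0.231, 0.195, 105.827]
[-0.36, 0.01, -0.04] [0, 0, np.float64(0.09)] -> [0.5, 0.18, 0.201, 103.127]
[-1.0, 0.22, 0.0] [0, 0, np.float64(0.2)] -> [0.566, 0.041, 0.201, 97.127]
[-0.19, 0.06, 0.0] [0, 0, np.float64(0.04)] -> [0.579, 0.014, 0.201, 95.927]
```

Moving above the pocket, in graded rows to keep it smooth.

>>> {"name": "send_rows", "arguments": {
  "plan": [
    [1,[-0.2,-0.02,-0.05],[0,0,0.05]],
    [1,[-0.45,-0.05,-0.1],[0,0,0.12]],
    [1,[-0.7,-0.07,-0.12],[0,0,0.19]],
    [1,[-0.9,-0.09,-0.12],[0,0,0.24]],
    [1,[-1,-0.1,-0.12],[0,0,0.27]],
    [1,[-1,-0.1,-0.12],[0,0,0.27]]
  ]
}}

```text
t: 7.3
tcp_pos: [0.4842, 0.2302, 0.1933]
eef_rot: [-0.001, 0.604, 0.797, -0.002]
ft_force: [-0.8, 0.4, -1.4]
finger_gap: 0.0559
gripper_force: 25.0
```

>>> {"name": "send_rows", "arguments": {
  "plan": [
    [1,[-0.18,0,-0.02],[0,0,0.05]],
    [1,[-0.36,0.01,-0.04],[0,0,0.09]],
    [1,[-0.36,0.01,-0.04],[0,0,0.09]]
  ]
}}

```text
t: 7.6
tcp_pos: [0.5012, 0.1794, 0.2003]
eef_rot: [-0.0, 0.622, 0.783, -0.001]
ft_force: [-0.2, 0.8, -1.7]
finger_gap: 0.0559
gripper_force: 25.0
```

>>> {"name": "send_rows", "arguments": {
  "plan": [
    [1,[-0.2,0.04,0],[0,0,0.04]],
    [1,[-0.45,0.1,0],[0,0,0.09]],
    [1,[-0.7,0.15,0],[0,0,0.14]],
    [1,[-0.9,0.2,0],[0,0,0.18]],
    [1,[-1,0.22,0],[0,0,0.2]],
    [1,[-1,0.22,0],[0,0,0.2]]
  ]
}}

```text
t: 8.2
tcp_pos: [0.5673, 0.0417, 0.2001]
eef_rot: [-0.001, 0.662, 0.749, -0.0]
ft_force: [0.4, -0.0, -1.0]
finger_gap: 0.0561
gripper_force: 25.0
```

>>> {"name": "send_rows", "arguments": {
  "plan": [
    [1,[-0.1,0.03,0],[0,0,0.02]],
    [1,[-0.19,0.06,0],[0,0,0.04]],
    [1,[-0.19,0.06,0],[0,0,0.04]],
    [1,[-0.19,0.06,0],[0,0,0.04]],
    [1,[-0.19,0.06,0],[0,0,0.04]],
    [1,[-0.19,0.06,0],[0,0,0.04]]
  ]
}}

```text
t: 8.8
tcp_pos: [0.5793, 0.015, 0.201]
eef_rot: [-0.0, 0.669, 0.743, 0.0]
ft_force: [-0.0, 0.1, -0.9]
finger_gap: 0.0561
gripper_force: 25.0
```

```bash
python3 - <<'E'
from h import *
o=ctrl.observe(); print(pose(o).round(4),o['finger_gap'],o['gripper_force'],o['ft_force'],o['wrist_torque'])
a=snap('top')['pixels'];b=snap('scene')['pixels']
r=lambda im,x,y,w,h,k:cv2.resize(im[y:y+h,x:x+w],None,fx=k,fy=k,interpolation=cv2.INTER_CUBIC)
cv2.imwrite('pics/over.png',np.hstack([r(a,190,90,160,160,2.5),r(b,250,130,160,160,2.5)]))
E
```

```text
[5.79300e-01 1.50000e-02 2.01000e-01 9.59595e+01] 0.05607727318852749 24.99718576669693 [-0.01045964  0.12371859 -0.94733797] [-0.02399309 -0.14500097  0.00416413]
```

View pics/over.png

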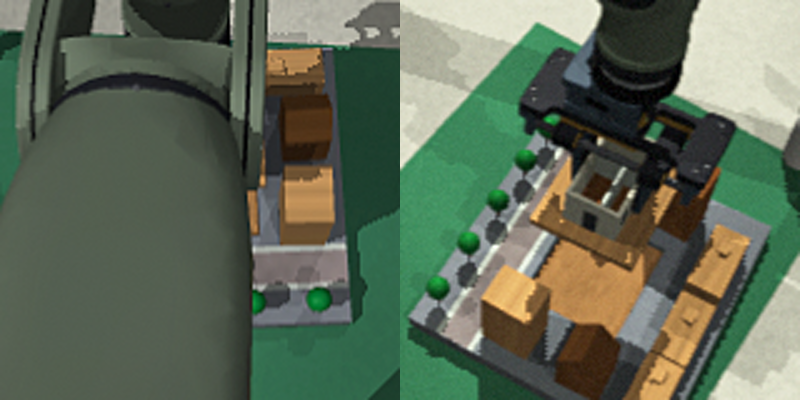

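>>> {"name": "send_rows", "arguments": {
  "plan": [
    [1,[0,-0.01,0.15],[0,0,0]],
    [1,[0,-0.01,0.3],[0,0,0]],
    [1,[0,-0.01,0.45],[0,0,0]],
    [1,[0,-0.01,0.6],[0,0,0]],
    [1,[0,-0.01,0.75],[0,0,0]],
    [1,[0,-0.01,0.85],[0,0,0]],
    [1,[0,-0.01,0.93],[0,0,0]],
    [1,[0,-0.01,0.95],[0,0,0]],
    [1,[0,-0.01,0.95],[0,0,0]],
    [1,[0,-0.01,0.95],[0,0,0]],
    [1,[0,-0.01,0.95],[0,0,0]]
  ]
}}

```text
t: 10.0
tcp_pos: [0.5787, 0.0143, 0.0594]
eef_rot: [0.001, 0.67, 0.743, 0.001]
ft_force: [0.2, -0.2, -2.1]
finger_gap: 0.0559
gripper_force: 25.0
```

```bash
python3 - <<'E'
from h import *
o=ctrl.observe(); print(pose(o).round(4),o['finger_gap'],o['ft_force'])
s=snap('scene')
b=s['pixels']; cv2.imwrite('pics/low_full.png',b)
x,y,w,h=270,160,120,130
c=cv2.resize(b[y:y+h,x:x+w],None,fx=4.6,fy=4.6,interpolation=cv2.INTER_CUBIC)
cv2.imwrite('pics/low.png',c)
E
```

```text
[5.78700e-01 1.43000e-02 5.94000e-02 9.59229e+01] 0.05593342030218077 [ 0.24508355 -0.15205351 -2.12681799]
```

View pics/low.png

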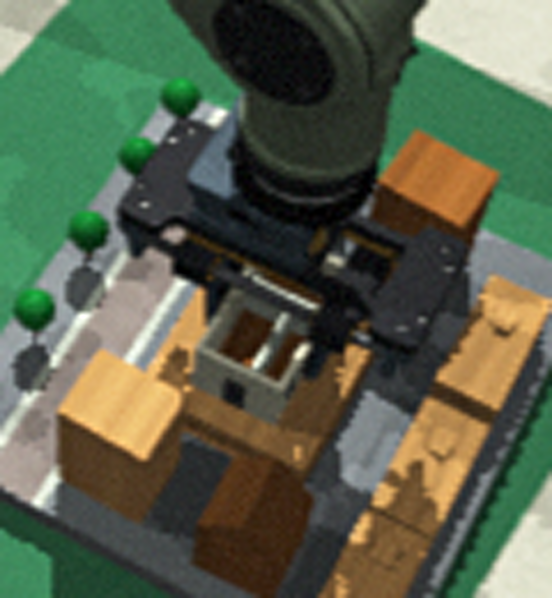

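>>> {"name": "send_rows", "arguments": {
  "plan": [
    [1,[0,-0.003,0.03],[0,0,0]],
    [1,[0,-0.003,0.06],[0,0,0]],
    [1,[0,-0.003,0.08],[0,0,0]],
    [1,[0,-0.003,0.08],[0,0,0]],
    [1,[0,-0.003,0.08],[0,0,0]]
  ]
}}

```text
t: 10.55
tcp_pos: [0.5774, 0.0143, 0.047]
eef_rot: [-0.0, 0.67, 0.743, -0.0]
ft_force: [-1.3, 0.2, 4.7]
finger_gap: 0.056
gripper_force: 25.0
```

>>> {"name": "send_rows", "arguments": {
  "plan": [
    [1,[0,0,0.01],[0,0,0]],
    [1,[0,0,0.02],[0,0,0]],
    [1,[0,0,0.02],[0,0,0]]
  ]
}}

```text
t: 10.85
tcp_pos: [0.5786, 0.0143, 0.0445]
eef_rot: [0.001, 0.67, 0.743, 0.001]
ft_force: [1.8, 0.4, -1.5]
finger_gap: 0.0562
gripper_force: 24.9
```

>>> {"name": "send_rows", "arguments": {
  "plan": [
    [1,[0,0,0.01],[0,0,0]],
    [1,[0,0,0.01],[0,0,0]]
  ]
}}

```text
t: 11.05
tcp_pos: [0.5786, 0.0144, 0.0417]
eef_rot: [0.001, 0.67, 0.743, 0.001]
ft_force: [2.0, -0.1, 0.1]
finger_gap: 0.0559
gripper_force: 24.9
```

```bash
python3 - <<'E'
from h import *
o=ctrl.observe(); print(pose(o).round(4),o['finger_gap'],o['ft_force'],o['wrist_torque'])
E
```

```text
[5.78600e-01 1.44000e-02 4.17000e-02 9.59002e+01] 0.05588786451715354 [ 1.95721102 -0.14713136  0.0724995 ] [ 0.03343564 -0.58671073 -0.18111289]
```

>>> {"name": "send_rows", "arguments": {
  "plan": [
    [1,[0,0.004,0.01],[0,0,0]],
    [1,[0,0.004,0.02],[0,0,0]],
    [1,[0,0.004,0.02],[0,0,0]]
  ]
}}

```text
t: 11.35
tcp_pos: [0.5786, 0.0144, 0.0386]
eef_rot: [0.0, 0.67, 0.743, 0.0]
ft_force: [3.0, 0.3, -1.2]
finger_gap: 0.0563
gripper_force: 24.9
```

>>> {"name": "send_rows", "arguments": {
  "plan": [
    [1,[0,0,0.01],[0,0,0]],
    [1,[0,0,0.01],[0,0,0]],
    [1,[0,0,0.01],[0,0,0]]
  ]
}}

```text
t: 11.65
tcp_pos: [0.5786, 0.0145, 0.0375]
eef_rot: [0.0, 0.67, 0.743, 0.0]
ft_force: [3.3, 1.4, -1.2]
finger_gap: 0.0559
gripper_force: 25.0
```

```bash
python3 - <<'E'
from h import *
o=ctrl.observe(); print(pose(o).round(4),o['finger_gap'],o['ft_force'],o['wrist_torque'])
E
```

```text
[5.78600e-01 1.45000e-02 3.75000e-02 9.59328e+01] 0.05592523199522134 [ 3.26796155  1.43810909 -1.16487489] [ 0.14949372 -0.88112169 -0.19545915]
```

>>> {"name": "send_rows", "arguments": {
  "plan": [
    [1,[0,0.006,0],[0,0,0]],
    [1,[0,0.006,0.01],[0,0,0]],
    [1,[0,0.006,0.01],[0,0,0]],
    [1,[0,0.006,0.01],[0,0,0]]
  ]
}}

```text
t: 12.05
tcp_pos: [0.5784, 0.0146, 0.0369]
eef_rot: [-0.0, 0.67, 0.743, -0.0]
ft_force: [-1.1, 1.7, 7.5]
finger_gap: 0.0559
gripper_force: 25.0
```

```bash
python3 - <<'E'
from h import *
o=ctrl.observe(); print(pose(o).round(4),o['finger_gap'],o['ft_force'],o['wrist_torque'])
s=snap('scene')
b=s['pixels']
x,y,w,h=270,160,120,130
cv2.imwrite('pics/down.png',cv2.resize(b[y:y+h,x:x+w],None,fx=4.6,fy=4.6,interpolation=cv2.INTER_CUBIC))
E
```

```text
[5.78400e-01 1.46000e-02 3.69000e-02 9.59266e+01] 0.05587207969055539 [-1.13894119  1.67418764  7.53710784] [ 0.07686647 -0.09952997 -0.11725403]
```

View pics/down.png

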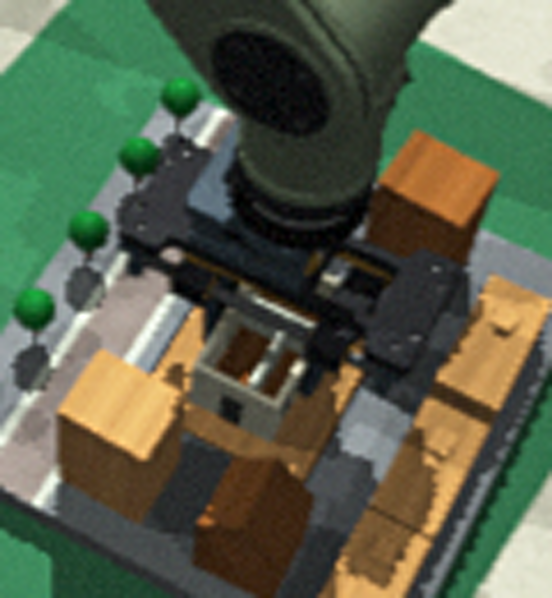

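>>> {"name": "send_rows", "arguments": {
  "plan": [
    [1,[0,0,0.008],[0,0,0]],
    [1,[0,0,0.008],[0,0,0]],
    [1,[0,0,0.008],[0,0,0]]
  ]
}}

```text
t: 12.4
tcp_pos: [0.5784, 0.0146, 0.0368]
eef_rot: [-0.0, 0.67, 0.743, -0.0]
ft_force: [-4.0, 0.7, 14.8]
finger_gap: 0.056
gripper_force: 25.0
```

>>> {"name": "send_rows", "arguments": {
  "plan": [
    [-1,[0,0,0],[0,0,0]],
    [-1,[0,0,0],[0,0,0]],
    [-1,[0,0,0],[0,0,0]],
    [-1,[0,0,-0.015],[0,0,0]],
    [-1,[0,0,-0.015],[0,0,0]],
    [-1,[0,0,-0.015],[0,0,0]],
    [-1,[0,0,-0.015],[0,0,0]]
  ]
}}

```text
t: 13.1
tcp_pos: [0.5791, 0.0144, 0.0369]
eef_rot: [-0.0, 0.67, 0.743, -0.0]
ft_force: [0.2, -0.3, 0.6]
finger_gap: 0.0913
gripper_force: 0.0
```

>>> {"name": "send_rows", "arguments": {
  "plan": [
    [-1,[0,0,-0.2],[0,0,0]],
    [-1,[0,0,-0.5],[0,0,0]],
    [-1,[0,0,-0.8],[0,0,0]],
    [-1,[0,0,-1],[0,0,0]],
    [-1,[0,0,-1],[0,0,0]]
  ]
}}

```text
t: 13.6
tcp_pos: [0.5819, 0.0145, 0.1922]
eef_rot: [0.004, 0.67, 0.743, 0.004]
ft_force: [-0.2, -0.5, 0.1]
finger_gap: 0.0912
gripper_force: 0.0
```

```bash
python3 - <<'E'
from h import *
o=ctrl.observe(); print(o['finger_gap'],o['ft_force'])
plan([(.45,-.2,.2,86),(.4696,-.3755,.2,82.3)])
E
```

```text
0.09119677481470426 [-0.20693721 -0.50565431  0.08951   ]
at [5.81900e-01 1.45000e-02 1.92200e-01 9.59257e+01]
[-1.0, -0.77, -0.04] [0, 0, np.float64(0.25)] -> [0.482, -0.147, 0.198, 88.426]
[-0.36, -0.21, -0.01] [0, 0, np.float64(0.08)] -> [0.45, -0.2, 0.2, 86.026]
[-1.0, 0.19, -0.0] [0, 0, np.float64(0.11)] -> [0.468, -0.351, 0.2, 82.726]
[-0.16, 0.03, -0.0] [0, 0, np.float64(0.01)] -> [0.469, -0.376, 0.2, 82.426]
```

>>> {"name": "send_rows", "arguments": {
  "plan": [
    [-1,[-1,-0.77,-0.04],[0,0,0.25]],
    [-1,[-1,-0.77,-0.04],[0,0,0.25]],
    [-1,[-1,-0.77,-0.04],[0,0,0.25]],
    [-1,[-1,-0.77,-0.04],[0,0,0.25]],
    [-1,[-1,-0.77,-0.04],[0,0,0.25]],
    [-1,[-1,-0.77,-0.04],[0,0,0.25]]
  ]
}}

```text
t: 14.2
tcp_pos: [0.4792, -0.147, 0.1924]
eef_rot: [-0.001, 0.717, 0.697, -0.0]
ft_force: [0.7, 0.6, -0.8]
finger_gap: 0.0912
gripper_force: 0.0
```

>>> {"name": "send_rows", "arguments": {
  "plan": [
    [-1,[-0.36,-0.21,0],[0,0,0.08]],
    [-1,[-0.36,-0.21,0],[0,0,0.08]],
    [-1,[-0.36,-0.21,0],[0,0,0.08]]
  ]
}}

```text
t: 14.5
tcp_pos: [0.4467, -0.1998, 0.1926]
eef_rot: [-0.0, 0.732, 0.682, -0.0]
ft_force: [0.6, 0.9, 0.7]
finger_gap: 0.0913
gripper_force: 0.0
```

>>> {"name": "send_rows", "arguments": {
  "plan": [
    [-1,[-1,0.19,0],[0,0,0.11]],
    [-1,[-1,0.19,0],[0,0,0.11]],
    [-1,[-1,0.19,0],[0,0,0.11]],
    [-1,[-1,0.19,0],[0,0,0.11]],
    [-1,[-1,0.19,0],[0,0,0.11]],
    [-1,[-1,0.19,0],[0,0,0.11]]
  ]
}}

```text
t: 15.1
tcp_pos: [0.4653, -0.3494, 0.1925]
eef_rot: [-0.001, 0.75, 0.661, 0.0]
ft_force: [-0.5, 0.5, -0.4]
finger_gap: 0.0911
gripper_force: 0.0
```

>>> {"name": "send_rows", "arguments": {
  "plan": [
    [-1,[-0.16,0.03,0],[0,0,0.01]],
    [-1,[-0.16,0.03,0],[0,0,0.01]],
    [-1,[-0.16,0.03,0],[0,0,0.01]],
    [-1,[-0.16,0.03,0],[0,0,0.01]],
    [-1,[-0.16,0.03,0],[0,0,0.01]]
  ]
}}

```text
t: 15.6
tcp_pos: [0.4663, -0.3746, 0.1932]
eef_rot: [-0.0, 0.752, 0.659, 0.0]
ft_force: [0.1, 0.1, 0.5]
finger_gap: 0.0913
gripper_force: 0.0
```

```bash
python3 - <<'E'
from h import *
plan([(.4696,-.3755,.08,82.3)],dec=3)
T=snap('top','after_house.png'); c=T['pixels'][95:225,190:340]
cv2.imwrite('pics/after_crop.png',cv2.resize(c,None,fx=4.5,fy=4.5,interpolation=cv2.INTER_CUBIC))
# wall tops (white-ish) outline at z=.065
m=mask(T,(236,140,300,195),(0,0,110),(180,70,255)); m=cv2.morphologyEx(m,cv2.MORPH_CLOSE,np.ones((7,7),np.uint8))
p=blob(m); 
try: print('house top',rect(ray(T,p,.065)[:,:2]))
except Exception as e: print(e,len(p))
E
```

```text
at [ 0.4663 -0.3746  0.1932 82.4881]
[-0.003, 0.023, 0.755] [0, 0, np.float64(0.006)] -> [0.47, -0.376, 0.08, 82.308]
expected non-empty vector for x 189
```

View pics/after_crop.png

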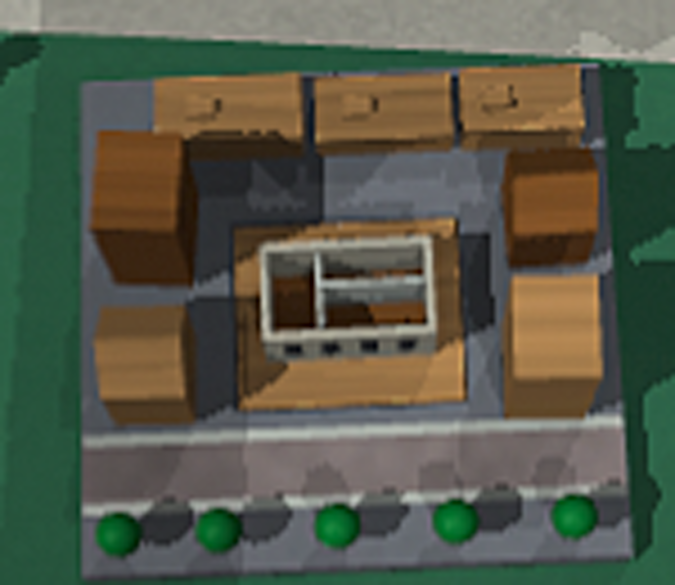

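>>> {"name": "send_rows", "arguments": {
  "plan": [
    [-1,[-0.003,0.023,0.25],[0,0,0]],
    [-1,[-0.003,0.023,0.5],[0,0,0]],
    [-1,[-0.003,0.023,0.75],[0,0,0]],
    [-1,[-0.003,0.023,0.75],[0,0,0]],
    [-1,[-0.003,0.023,0.75],[0,0,0]]
  ]
}}

```text
t: 16.15
tcp_pos: [0.4698, -0.3766, 0.0809]
eef_rot: [-0.0, 0.752, 0.659, -0.0]
ft_force: [0.4, 0.1, 0.2]
finger_gap: 0.0911
gripper_force: 0.0
```

```bash
python3 - <<'E'
from h import *
plan([(.4698,-.3752,.031,82.4)],dec=3)
T=snap('top')
c=lambda P:np.array(P)/4.5+[190-.39,95-.39]
for n,P,z in(('tops',[(262,243),(432,236),(437,328),(268,333)],.065),('plate',[(237,228),(457,220),(464,397),(242,408)],.02)):
    X=ray(T,c(P),z)[:,:2]; print(n,X.mean(0).round(4),[round(float(np.linalg.norm(X[i]-X[i-1])),4) for i in range(4)])
E
```

```text
at [ 4.69800e-01 -3.76600e-01  8.09000e-02  8.24391e+01]
[0.009, -0.001, 0.333] [0, 0, np.float64(0.001)] -> [0.47, -0.375, 0.031, 82.409]
tops [0.5794 0.0106] [0.0527, 0.0951, 0.0538, 0.0934]
plate [0.5777 0.0113] [0.1091, 0.129, 0.1074, 0.1273]
```

>>> {"name": "send_rows", "arguments": {
  "plan": [
    [-1,[0.008,0,0.1],[0,0,0]],
    [-1,[0.008,0,0.22],[0,0,0]],
    [-1,[0.008,0,0.33],[0,0,0]],
    [-1,[0.008,0,0.33],[0,0,0]],
    [-1,[0.008,0,0.33],[0,0,0]],
    [-1,[0.008,0,0.33],[0,0,0]]
  ]
}}

```text
t: 16.8
tcp_pos: [0.4709, -0.3764, 0.0331]
eef_rot: [0.002, 0.752, 0.659, 0.0]
ft_force: [0.7, -0.8, 0.2]
finger_gap: 0.0912
gripper_force: 0.0
```

```bash
python3 - <<'E'
from h import *
o=ctrl.observe(); print(pose(o).round(4),o['ft_force'])
E
```

```text
[ 4.70900e-01 -3.76400e-01  3.31000e-02  8.24307e+01] [ 0.7115451  -0.78309871  0.15956206]
```

>>> {"name": "send_rows", "arguments": {
  "plan": [
    [-1,[0.005,0,0.014],[0,0,0]],
    [-1,[0.005,0,0.014],[0,0,0]],
    [-1,[0.005,0,0.014],[0,0,0]]
  ]
}}

```text
t: 17.1
tcp_pos: [0.4699, -0.3748, 0.0292]
eef_rot: [0.0, 0.752, 0.659, 0.0]
ft_force: [-0.7, -0.2, 0.2]
finger_gap: 0.091
gripper_force: 0.0
```

>>> {"name": "send_rows", "arguments": {
  "plan": [
    [1,[0,0,0],[0,0,0]],
    [1,[0,0,0],[0,0,0]],
    [1,[0,0,0],[0,0,0]],
    [1,[0,0,0],[0,0,0]],
    [1,[0,0,0],[0,0,0]],
    [1,[0,0,0],[0,0,0]],
    [1,[0,0,0],[0,0,0]],
    [1,[0,0,0],[0,0,0]],
    [1,[0,0,0],[0,0,0]],
    [1,[0,0,0],[0,0,0]],
    [1,[0,0,0],[0,0,0]],
    [1,[0,0,0],[0,0,0]]
  ],
  "squeeze": 25
}}

```text
t: 18.3
tcp_pos: [0.4699, -0.3748, 0.0289]
eef_rot: [0.0, 0.752, 0.659, -0.0]
ft_force: [0.3, 0.8, -0.1]
finger_gap: 0.0222
gripper_force: 25.0
```

```bash
python3 - <<'E'
from h import *
o=ctrl.observe(); print(pose(o).round(4),o['eef_rot'].round(4),o['finger_gap'],o['gripper_force'],o['ft_force'])
E
```

```text
[ 4.69900e-01 -3.74800e-01  2.89000e-02  8.24302e+01] [ 1.000e-04  7.522e-01  6.589e-01 -0.000e+00] 0.022177418252727354 25.00005751848221 [ 0.32895803  0.7858771  -0.09361692]
```

>>> {"name": "send_rows", "arguments": {
  "plan": [
    [1,[0,0,-0.06],[0,0,0]],
    [1,[0,0,-0.15],[0,0,0]],
    [1,[0,0,-0.35],[0,0,0]],
    [1,[0,0,-0.6],[0,0,0]],
    [1,[0,0,-0.85],[0,0,0]],
    [1,[0,0,-1],[0,0,0]],
    [1,[0,0,-1],[0,0,0]],
    [1,[0,0,-1],[0,0,0]]
  ]
}}

```text
t: 19.1
tcp_pos: [0.4696, -0.3745, 0.1793]
eef_rot: [0.0, 0.752, 0.659, 0.0]
ft_force: [-0.4, -0.8, -1.5]
finger_gap: 0.0223
gripper_force: 25.0
```

```bash
python3 - <<'E'
from h import *
o=ctrl.observe(); print(o['finger_gap'],o['gripper_force'],o['ft_force'])
plan([(.47,-.22,.215,86),(.5786,.0118,.215,96)])
E
```

```text
0.02226241048429998 24.999755322933197 [-0.3797817  -0.78907966 -1.49667639]
at [ 0.4696 -0.3745  0.1793 82.4292]
[1.0, -0.13, -0.23] [0, 0, np.float64(-0.12)] -> [0.47, -0.223, 0.214, 86.029]
[0.02, -0.0, -0.01] [0, 0, np.float64(0.0)] -> [0.47, -0.22, 0.215, 86.029]
[1.0, 0.39, 0.0] [0, 0, np.float64(-0.21)] -> [0.539, -0.075, 0.215, 92.329]
[0.57, 0.29, 0.0] [0, 0, np.float64(-0.12)] -> [0.579, 0.013, 0.215, 95.929]
```

>>> {"name": "send_rows", "arguments": {
  "plan": [
    [1,[0.2,-0.03,-0.05],[0,0,-0.02]],
    [1,[0.4,-0.05,-0.1],[0,0,-0.05]],
    [1,[0.65,-0.08,-0.16],[0,0,-0.08]],
    [1,[0.85,-0.11,-0.21],[0,0,-0.1]],
    [1,[1,-0.13,-0.23],[0,0,-0.12]],
    [1,[1,-0.13,-0.23],[0,0,-0.12]]
  ]
}}

```text
t: 19.7
tcp_pos: [0.4693, -0.2207, 0.2122]
eef_rot: [-0.002, 0.73, 0.683, -0.0]
ft_force: [-0.1, -0.9, -1.5]
finger_gap: 0.0217
gripper_force: 25.0
```

>>> {"name": "send_rows", "arguments": {
  "plan": [
    [1,[0.2,0.08,0],[0,0,-0.04]],
    [1,[0.45,0.17,0],[0,0,-0.09]],
    [1,[0.7,0.27,0],[0,0,-0.15]],
    [1,[0.9,0.35,0],[0,0,-0.19]],
    [1,[1,0.39,0],[0,0,-0.21]],
    [1,[1,0.39,0],[0,0,-0.21]]
  ]
}}

```text
t: 20.3
tcp_pos: [0.5393, -0.077, 0.212]
eef_rot: [-0.001, 0.692, 0.722, -0.001]
ft_force: [-0.8, 0.2, -1.5]
finger_gap: 0.022
gripper_force: 25.0
```

>>> {"name": "send_rows", "arguments": {
  "plan": [
    [1,[0.15,0.08,0],[0,0,-0.03]],
    [1,[0.35,0.18,0],[0,0,-0.07]],
    [1,[0.5,0.25,0],[0,0,-0.1]],
    [1,[0.58,0.29,0],[0,0,-0.12]],
    [1,[0.58,0.29,0],[0,0,-0.12]],
    [1,[0.58,0.29,0],[0,0,-0.12]],
    [1,[0.58,0.29,0],[0,0,-0.12]],
    [1,[0.58,0.29,0],[0,0,-0.12]]
  ]
}}

```text
t: 21.1
tcp_pos: [0.5786, 0.0097, 0.2135]
eef_rot: [0.0, 0.67, 0.742, -0.0]
ft_force: [-0.3, -0.5, -2.0]
finger_gap: 0.0219
gripper_force: 25.0
```

```bash
python3 - <<'E'
from h import *
o=ctrl.observe(); print(o['finger_gap'],o['gripper_force'],o['ft_force'])
plan([(.5786,.0118,.125,96)],dec=3)
E
```

```text
0.021944262155819426 24.999803602695465 [-0.33694475 -0.49116362 -1.98432057]
at [5.78600e-01 9.70000e-03 2.13500e-01 9.58485e+01]
[0.014, 0.002, 0.59] [0, 0, np.float64(-0.005)] -> [0.579, 0.012, 0.125, 95.999]
```

>>> {"name": "send_rows", "arguments": {
  "plan": [
    [1,[0.014,0,0],[0,0,0]],
    [1,[0.014,0,0.1],[0,0,0]],
    [1,[0.014,0,0.2],[0,0,0]],
    [1,[0.014,0,0.3],[0,0,0]],
    [1,[0.014,0,0.4],[0,0,0]],
    [1,[0.014,0,0.5],[0,0,0]],
    [1,[0.014,0,0.57],[0,0,0]],
    [1,[0.014,0,0.59],[0,0,0]],
    [1,[0.014,0,0.59],[0,0,0]],
    [1,[0.014,0,0.59],[0,0,0]],
    [1,[0.014,0,0.59],[0,0,0]]
  ]
}}

```text
t: 22.2
tcp_pos: [0.5793, 0.0129, 0.1257]
eef_rot: [0.001, 0.67, 0.743, 0.001]
ft_force: [-1.0, 0.1, -0.9]
finger_gap: 0.0219
gripper_force: 25.0
```

```bash
python3 - <<'E'
from h import *
plan([(.5786,.0118,.109,96)],dec=3)
E
```

```text
at [5.79300e-01 1.29000e-02 1.25700e-01 9.59264e+01]
[-0.007, -0.005, 0.111] [0, 0, np.float64(-0.002)] -> [0.579, 0.012, 0.109, 95.986]
```

>>> {"name": "send_rows", "arguments": {
  "plan": [
    [1,[-0.006,-0.004,0.04],[0,0,0]],
    [1,[-0.006,-0.004,0.08],[0,0,0]],
    [1,[-0.006,-0.004,0.11],[0,0,0]],
    [1,[-0.006,-0.004,0.11],[0,0,0]],
    [1,[-0.006,-0.004,0.11],[0,0,0]],
    [1,[-0.006,-0.004,0.11],[0,0,0]],
    [1,[-0.006,-0.004,0.11],[0,0,0]],
    [1,[-0.006,-0.004,0.11],[0,0,0]]
  ]
}}

```text
t: 23.0
tcp_pos: [0.5783, 0.012, 0.1085]
eef_rot: [0.0, 0.67, 0.743, 0.0]
ft_force: [0.1, 0.5, -0.7]
finger_gap: 0.0221
gripper_force: 25.0
```

```bash
python3 - <<'E'
from h import *
o=ctrl.observe(); p=pose(o); print(p.round(4),o['eef_rot'].round(4),o['ft_force'],abs(o['joint_velocities']).max())
s=snap('scene'); b=s['pixels']
k=5; x,y,w,h=280,165,110,115
c=cv2.resize(b[y:y+h,x:x+w],None,fx=k,fy=k,interpolation=cv2.INTER_CUBIC)
a=np.radians(96); R=np.array([[np.cos(a-np.pi/2),-np.sin(a-np.pi/2)],[np.sin(a-np.pi/2),np.cos(a-np.pi/2)]])
def box(C,hx,hy,z,col):
    X=[np.r_[np.array(C)+R@[sx*hx,sy*hy],z] for sx,sy in((1,1),(1,-1),(-1,-1),(-1,1))]
    q=(proj(s,X)+.5-[x,y])*k; cv2.polylines(c,[q.round().astype(int)],True,col,1)
box((.5786,.0118),.028,.048,.065,(255,0,0)); box(p[:2],.035,.054,.080,(0,255,255)); box((.5786,.0118),.055,.065,.02,(255,0,255))
cv2.imwrite('pics/final.png',c)
E
```

```text
[5.78300e-01 1.20000e-02 1.08500e-01 9.59293e+01] [2.000e-04 6.696e-01 7.427e-01 1.000e-04] [ 0.10455801  0.49670446 -0.71330669] 0.0018739976945943047
```

View pics/final.png

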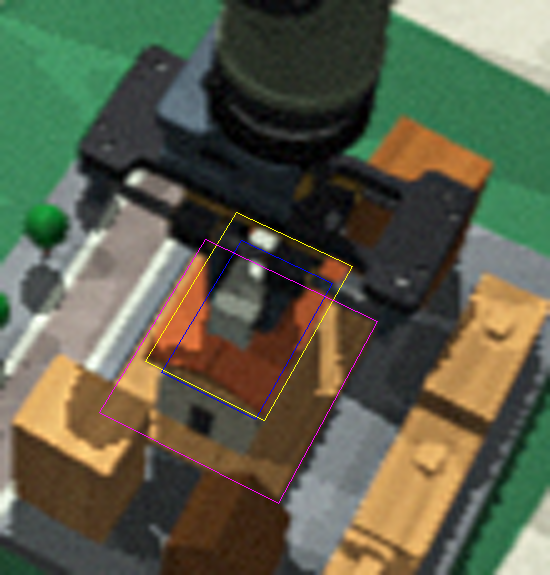

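```bash
python3 - <<'E'
from h import *
s=snap('scene'); p=pose(); C=p[:2]; a=np.radians(96); u=np.array([np.cos(a),np.sin(a)]); v=np.array([u[1],-u[0]])
f=lambda px,z:np.c_[(ray(s,px,z)[:,:2]-C)@v,(ray(s,px,z)[:,:2]-C)@u]*1000   # board x, board y rel. TCP, mm
d=lambda P:np.array(P,float)/4.6+[270-.39,160-.39]
print('house -y top corners (earlier pic)',f(d([(193,367),(290,400)]),.065).round(1).tolist(),'expect (-28,-48),(28,-48)')
m=mask(s,(305,205,350,250),(0,120,40),(11,255,255)); q=blob(m); P=f(q,.080)
k=(P[:,1]<-45)&(abs(P[:,0])<28); print('roof -y edge',np.polyfit(P[k,0],P[k,1],1),k.sum(),'expect -54')
for lo,hi in((-50,-30),(-30,-10),(-10,10)):
    k=(P[:,1]>lo)&(P[:,1]<hi); print('roof x range',lo,P[k,0].min().round(1) if k.any() else None,P[k,0].max().round(1) if k.any() else None)
x,y,w,h=300,200,60,60
c=cv2.resize(s['pixels'][y:y+h,x:x+w],None,fx=6,fy=6,interpolation=cv2.INTER_CUBIC)
b=cv2.imread('pics/low_full.png'); dn=cv2.imread('pics/down.png')
e=cv2.resize(dn[int(40*4.6):int(100*4.6),int(30*4.6):int(90*4.6)],(360,360))
cv2.imwrite('pics/cmp.png',np.hstack([c,e]))
E
```

```text
house -y top corners (earlier pic) [[-27.2, -49.7], [31.2, -40.8]] expect (-28,-48),(28,-48)
roof -y edge [-5.79578576e-04 -4.71004089e+01] 15 expect -54
roof x range -50 -36.4 34.9
roof x range -30 -36.6 34.0
roof x range -10 -37.1 34.7
```

View pics/cmp.png

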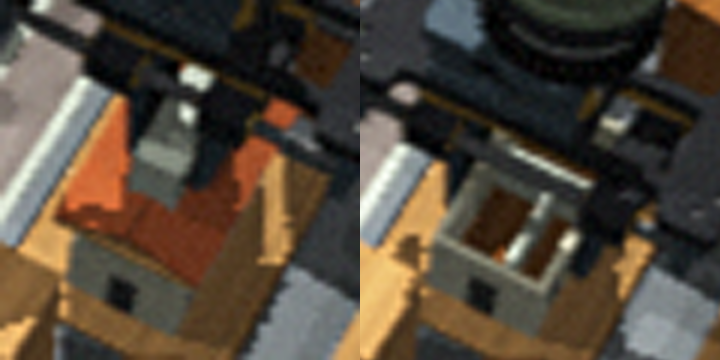

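```bash
python3 - <<'E'
from h import *
s=snap('scene'); p=pose(); C=p[:2]; a=np.radians(96); u=np.array([np.cos(a),np.sin(a)]); v=np.array([u[1],-u[0]])
f=lambda px,z:np.c_[(ray(s,px,z)[:,:2]-C)@v,(ray(s,px,z)[:,:2]-C)@u]*1000
d=lambda P:np.array(P,float)/6+[300-.4,200-.4]
print('roof',f(d([(57,215),(205,285)]),.08).round(1).tolist(),'house',f(d([(75,243),(195,290)]),.065).round(1).tolist(), 'house base',f(d([(70,280),(180,332)]),.02).round(1).tolist())
hsv=cv2.cvtColor(s['pixels'],cv2.COLOR_BGR2HSV)
for x in (316,320,324,328):
    print(x,[(r,*hsv[r,x]) for r in range(232,254)])
T=-s['R'].T@s['t']; 
for b in(-54,-48):
    for z,n in((.08,'roof'),(.065,'house')):
        print(n,b,[proj(s,[np.r_[C+u*b/1000+v*g/1000,z]])[0].round(1).tolist() for g in(-15,0,15)])
E
```

```text
roof [[-35.4, -49.9], [36.4, -48.3]] house [[-24.9, -50.9], [31.7, -45.2]] house base [[-26.7, -47.1], [29.2, -45.4]]
316 [(232, np.uint8(10), np.uint8(188), np.uint8(213)), (233, np.uint8(10), np.uint8(186), np.uint8(208)), (234, np.uint8(9), np.uint8(188), np.uint8(125)), (235, np.uint8(10), np.uint8(197), np.uint8(97)), (236, np.uint8(10), np.uint8(192), np.uint8(113)), (237, np.uint8(8), np.uint8(187), np.uint8(138)), (238, np.uint8(11), np.uint8(180), np.uint8(98)), (239, np.uint8(17), np.uint8(150), np.uint8(92)), (240, np.uint8(17), np.uint8(123), np.uint8(89)), (241, np.uint8(30), np.uint8(48), np.uint8(74)), (242, np.uint8(22), np.uint8(33), np.uint8(85)), (243, np.uint8(27), np.uint8(35), np.uint8(81)), (244, np.uint8(36), np.uint8(46), np.uint8(84)), (245, np.uint8(33), np.uint8(34), np.uint8(83)), (246, np.uint8(35), np.uint8(38), np.uint8(87)), (247, np.uint8(33), np.uint8(31), np.uint8(82)), (248, np.uint8(21), np.uint8(32), np.uint8(80)), (249, np.uint8(24), np.uint8(58), np.uint8(84)), (250, np.uint8(16), np.uint8(151), np.uint8(128)), (251, np.uint8(16), np.uint8(151
[... 2947 characters left out ...]
t8(188), np.uint8(92)), (245, np.uint8(14), np.uint8(177), np.uint8(82)), (246, np.uint8(21), np.uint8(140), np.uint8(82)), (247, np.uint8(25), np.uint8(45), np.uint8(73)), (248, np.uint8(23), np.uint8(29), np.uint8(80)), (249, np.uint8(40), np.uint8(36), np.uint8(84)), (250, np.uint8(32), np.uint8(38), np.uint8(88)), (251, np.uint8(30), np.uint8(42), np.uint8(79)), (252, np.uint8(24), np.uint8(31), np.uint8(83)), (253, np.uint8(25), np.uint8(39), np.uint8(84))]
roof -54 [[315.2, 240.0], [320.3, 242.6], [325.4, 245.1]]
house -54 [[314.9, 242.7], [319.9, 245.2], [324.9, 247.7]]
roof -48 [[316.3, 238.3], [321.3, 240.8], [326.5, 243.4]]
house -48 [[315.9, 240.9], [320.9, 243.4], [326.0, 245.9]]
```

```bash
python3 -c "
from h import *
print(ctrl.job_done())"
```

```text
the job is handed in; nothing more can be done
None
```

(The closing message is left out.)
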